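Load and clamp a radio module in the screw test press

TASK

With closed fingertips, push the loaded module carrier fully home against the end stops of the screw press by the outer face of its aluminium box. Then gently push the hand wheel round by its red handle through exactly one full turn, clockwise seen from above, so that the handle ends where it started and the pad presses on the module. Only push: do not grip or lift the handle, the carrier or anything else, and leave the other things on the bench where they are.

Things in the scene. Friction and masses are not known exactly. Their poses are not given: they have to be found in the camera images.
- press: fixed bench screw press: aluminium base plate, two steel columns and a blue crosshead. Origin on the table directly under the vertical wheel axis, z up. The carrier is fed along the press's +y axis between two low guide rails (tops 31 mm above the table, outer faces 62 mm either side of the axis line); the base's feed tongue (top 20 mm above the table) reaches to y = -220 mm. Columns at x = +-78 mm, 22 mm thick; crosshead 196 x 56 mm, 148 to 182 mm above the table
- wheel_axis (a point): point on the vertical wheel axis at the height of the handle's foot, 221 mm above the table. The black wheel below it is 162 mm across (rim 206 to 220 mm above the table, hub 38 mm across, hub top 229 mm above the table), with three spokes
- wheel (a joint): wheel angle, rad; grows clockwise seen from above. 0: handle on the press's -x side; starts anywhere from -1.3 to 1.3. Held by friction: about 3 N at the handle keeps it turning; it stays where it is left. One turn drives the pad down 4 mm
- handle: red upright handle on the end of one spoke, 66 mm from the wheel axis: 23 mm thick, 56 mm tall, turning freely on its own pin. Origin at its foot (221 mm above the table), its top at 277 mm
- carrier: loose black sledge 100 x 240 x 10 mm, about 0.6 kg, with a square aluminium box (92 wide, 90 long, 46 mm high above the sledge's underside) at its outer end and a green board with a steel module. Origin at the sledge's underside below the module, axes as the press's; runs on the base, 20 mm above the table. Home: its origin on the wheel axis (press y = 0), hard against two stop pins; starts 40 to 80 mm out, at press y = -80 to -40 mm
- box_face (a point): centre of the outer (-y) face of the carrier's box, 28 mm above the sledge's underside (48 mm above the table); 180 mm from the carrier's origin towards its -y. Push here towards the press's +y
- pad: black rubber pressure pad 36 x 34 mm under the press's ram, spring-loaded; origin on the wheel axis at table height when the wheel is at 0. It hangs 1.8 to 3.4 mm above the module's top at the start and presses on it with about 7 to 13 N after one turn
- mug: loose blue mug, 80 mm across, 92 mm tall: leave alone
- wrench: loose spanner 130 mm long: leave alone
- screwdriver: loose yellow-handled screwdriver 170 mm long: leave alone
- multimeter: loose yellow multimeter 155 x 78 x 36 mm: leave alone
- adapter_box: loose clear tray 120 x 90 x 35 mm with small brass adapters: leave alone
- reel: loose orange reel 60 mm across, 40 mm tall: leave alone
- spare_board: loose green circuit board 100 x 80 mm: leave alone
- mouse: loose grey computer mouse, 105 x 62 x 32 mm: leave alone

How it is judged (in metres and radians):
On the way, in this order (a step that is already met when the one before it is completed fails the run):
1. the carrier is fully home against the end stops (within 3 mm) while the wheel is still where it started (y of carrier in the frame of press above -0.003 m and distance of handle from where it was at the start of the episode below 0.02 m), for 0.2 s.
2. the wheel is on its way, with the handle across from its start (distance of handle from where it was at the start of the episode above 0.11 m and value of joint wheel above 1.5 rad and y of carrier in the frame of press above -0.003 m), for 0.05 s.
At the end, for the whole second after the job is handed in: the carrier is within 3 mm of the end stops, the wheel stands one turn clockwise from its start with the handle within 14 mm (about 12 degrees) of where it began, the wheel is at rest and the pad presses on the module with more than 2 N (y of carrier in the frame of press above -0.003 m and value of joint wheel between 4 and 8.5 rad and distance of handle from where it was at the start of the episode below 0.014 m and velocity of joint wheel between -0.05 and 0.05 rad/s and contact force between pad and carrier above 2 N and linear speed of carrier below 0.01 m/s); the robot touches nothing.
It fails at once if the carrier is lifted off its base or tipped (z of carrier in the frame of press above 0.026 m or angle between carrier's own z axis and vertical above 0.08 rad).
It fails at once if the handle is gripped or forced (more than 35 N on it) (contact force between the fingers and handle above 35 N).
It fails at once if another thing on the bench is moved by more than 25 mm or lifted (distance of any of mug, wrench, screwdriver, multimeter, adapter_box, reel, spare_board, mouse from where it was at the start of the episode above 0.025 m).
It also fails if it takes over 70 s, if anything falls off the work surface, if the arm or the gripper's body presses on something with over 40 N, if the wrist force passes 120 N, or if a joint passes its speed limit or range.

ROBOT

A 6-joint arm with a two-finger parallel gripper is mounted at the origin on the work surface. World frame = base frame: x ahead of the robot, y to its left, z up, the work surface at z = 0. Lengths are in mm, angles in rad, forces in N, time in s.
With the tool pointing down it reaches from about 275 to 825 mm from the base axis. Payload 4.9 kg.
Tool frame: the origin (TCP) lies at the very end of the fingers, on their centre line; the grasp point (between the pads) lies 19 mm behind it; z points along the fingers, y is the line along which they close (so a half turn about z gives the same grasp; the last joint's range is limited). The gripper opens to 85 mm and grips with 20 to 120 N. Pads are 22 mm wide; open, the fingers measure 114 mm over their backs; the gripper's body (76 mm by 85 mm) begins 54 mm behind the grasp point. The pads swing forward as they close: fully open they stand 13 mm farther back than shut.
Start: joints at [-0.134, 0.326, -0.193, 1.052, 0, 1.437], TCP at [550.017, 0.009, 231.281] pointing down, gripper open.
Joint ranges: [-2.65, 2.65], [-0.97, 1.79], [-1.3, 1.35], [-1.93, 2.1], [-1.47, 1.37], [-3.14, 3.14]. Speed limits (rad/s): [2.57, 2.57, 3.14, 3.14, 3.14, 3.14].

INTERFACE

Orientations are given as [roll, pitch, yaw] about the fixed x, y, z axes, in that order (R = Rz(yaw) Ry(pitch) Rx(roll)).
In Python, from bench import bot, solve_ik, imaging gives the robot as it stands. Calls block until the motion is done:
- bot.move_ptp(position, orientation): joint-space move of the TCP to a pose.
- bot.movel(position, rot=None, max_speed=150, threshold=None): straight line of the TCP; rot=None keeps the orientation; max_speed is the mean speed in mm/s. With threshold (N) it stops when the force on the tool has changed by that much, and returns True; else False.
- bot.move_j(angles): joint-space move.
- bot.grip(opening, effort=None): opening from 0.0 (shut) to 1.0 (fully open); effort is the grip in N (None keeps the last); returns when the fingers have stopped.
- bot.dwell(seconds).
- solve_ik(position, orientation): joint angles nearest the present ones, or None.
- bot.get_state(): the state.
- imaging.capture(name): name is "scene" or "side" or "wrist"; returns the picture (420x560x3 uint8, blue, green, red); there is no depth.
- imaging.camera_model(name): a dict with "K" (3x3 intrinsics, pixels), "position" and "rotation" of the camera in the world. Camera axes: x right, y up, looking along -z (the intrinsics and any distortion apply to the point x, -y, -z); pixel columns grow to the right and rows downward; lengths in mm; the calibration is good to about 2 mm. The wrist camera is an equidistant fisheye: a pixel r from the principal point sees the ray r / f radians off the axis. A picture is of the moment at which its call begins: read the wrist's pose just before it. camera_model takes no time and is no camera call; for the wrist camera it gives the pose at the moment of the call.
A pose or a line that the arm cannot do raises bot.IKError and nothing moves.
- bot.sign_off(): hands the job in; it is judged then, once.
The state is a dict: "t": time; "qpos": joint angles; "joint_velocities": joint speeds; "effort": joint torques, N m; "tcp_pos": TCP position; "orientation": TCP orientation; "contact_force": force on the tool from outside, world axes, zero at the start; "wrist_torque": the same for the moment, N m; "opening": opening from 0.0 (shut) to 1.0 (fully open); "gripper_force": force on a finger pad.
Only numpy, scipy, OpenCV 4.12 (cv2) and the standard library are available. Lean on these libraries where they do the work, as an engineer would, in place of code of your own. Each camera call takes 0.05 s, during which the arm holds its last target. There are 200 camera calls.

## Working session

There is one attempt and no reset: what is moved stays moved. The work goes in short steps, each a Python script; the robot and the scene stay as the last script left them, time stands still between calls to the robot, and variables do not carry over. Pictures are saved under pics/ and viewed, at most 10 in all, crops included, and the job is handed in when it is done.

```bash
mkdir -p pics; python3 - <<'E'
from bench import bot, imaging
import cv2
for n in ("scene","side","wrist"):
    m=imaging.camera_model(n); im=imaging.capture(n); cv2.imwrite(f"pics/{n}0.png",im)
    print(n,m)
s=bot.get_state(); print(s)
E
```

```text
scene {'K': array([[500.60513656,   0.        , 278.27875638],
       [  0.        , 500.60513656, 212.02376237],
       [  0.        ,   0.        ,   1.        ]]), 'position': array([1346.88956105, -533.03642783, 1208.64164032]), 'rotation': array([0.71579284, 0.00949328, 0.97353201])}
side {'K': array([[482.42368935,   0.        , 278.60813319],
       [  0.        , 482.42368935, 206.99612711],
       [  0.        ,   0.        ,   1.        ]]), 'position': array([-238.61237573, -814.91071016,  847.40199625]), 'rotation': array([ 1.02524196,  0.01868496, -0.79779895])}
wrist {'K': array([[325.1922621 ,   0.        , 280.15991251],
       [  0.        , 325.1922621 , 208.92409321],
       [  0.        ,   0.        ,   1.        ]]), 'position': array([549.01112102,  66.39976105, 373.17138222]), 'rotation': array([-0.26427777,  0.00150227, -0.00028972])}
{'t': 0.15, 'qpos': array([-1.34217308e-01,  3.26797938e-01, -1.93348986e-01,  1.05198870e+00,
       -3.23118639e-05,  1.43661182e+00]), 'joint_velocities': array([-0.00056835, -0.00063654,  0.00288781,  0.00033015, -0.00204864,
        0.00202298]), 'effort': array([ 1.04211274e-03, -4.43704247e+01,  2.62664723e+01,  1.04285317e-02,
       -1.23322516e-04, -3.51401161e-05]), 'tcp_pos': array([5.49562520e+02, 5.11061172e-02, 2.30670446e+02]), 'orientation': array([-3.14026108e+00, -1.47152343e-04,  1.57076345e+00]), 'contact_force': array([ 0.89777285, -1.03696206,  0.41409136]), 'wrist_torque': array([ 0.03855983,  0.04131175, -0.03063622]), 'gripper_force': 0.0, 'opening': 0.9988853813799681}
```

View pics/scene0.png

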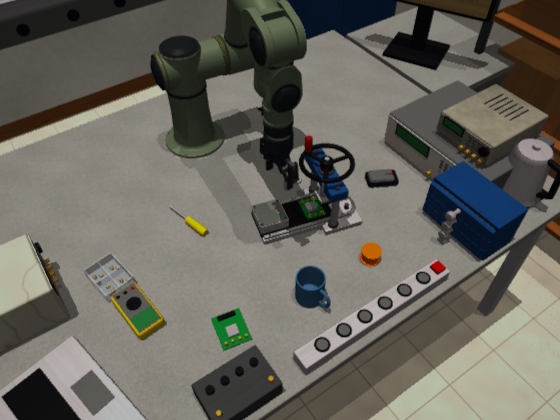

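View pics/side0.png

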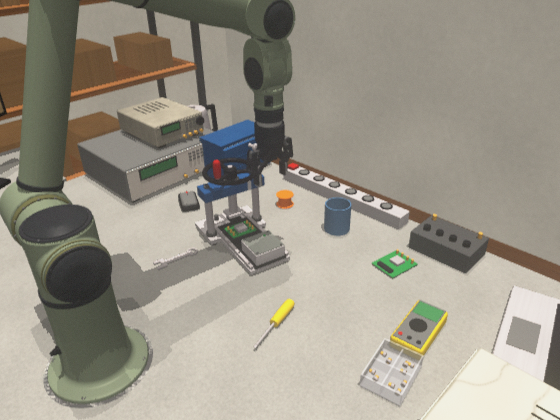

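View pics/wrist0.png

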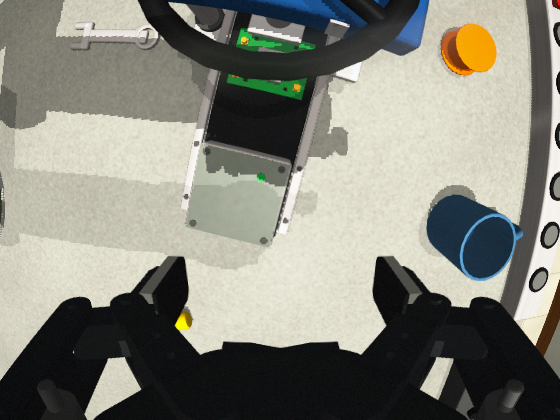

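The wrist view shows the box top with corners near (205,143), (292,163), (270,245) and (185,230), and the carrier is fed up the image. In the scene view the wheel is at about (327,162) and the red handle at (308,143). In the side view the handle is at about (217,170).

```bash
cat > h.py <<'E'
import numpy as np, cv2
from scipy.spatial.transform import Rotation as Ro
def rays(m,px,fish=False):
    px=np.atleast_2d(px).astype(float); K=m["K"]
    u=(px[:,0]-K[0,2])/K[0,0]; v=(px[:,1]-K[1,2])/K[1,1]
    if fish:
        r=np.hypot(u,v)+1e-12; s=np.sin(r)/r; d=np.c_[u*s,-v*s,-np.cos(r)]
    else: d=np.c_[u,-v,-np.ones_like(u)]
    return Ro.from_euler("xyz",m["rotation"]).apply(d)
def plane(m,px,z,fish=False):
    d=rays(m,px,fish); return m["position"]+d*((z-m["position"][2])/d[:,2])[:,None]
def proj(m,P):
    p=Ro.from_euler("xyz",m["rotation"]).inv().apply(np.atleast_2d(P)-m["position"])
    return np.c_[m["K"][0,2]-m["K"][0,0]*p[:,0]/p[:,2], m["K"][1,2]+m["K"][1,1]*p[:,1]/p[:,2]]
def tri(m1,p1,m2,p2):
    d1=rays(m1,p1)[0];d2=rays(m2,p2)[0]
    A=np.c_[d1,-d2]; s=np.linalg.lstsq(A,m2["position"]-m1["position"],rcond=None)[0]
    a=m1["position"]+s[0]*d1;b=m2["position"]+s[1]*d2
    return (a+b)/2,np.linalg.norm(a-b)
def red(im):
    h=cv2.cvtColor(im,cv2.COLOR_BGR2HSV)
    return (((h[...,0]<6)|(h[...,0]>174))&(h[...,1]>170)&(h[...,2]>60)).astype(np.uint8)
E
python3 - <<'E'
from h import *; from bench import imaging
M={n:imaging.camera_model(n) for n in("scene","side","wrist")}
I={n:cv2.imread(f"pics/{n}0.png") for n in M}
print("base",proj(M["scene"],[0,0,0]),proj(M["side"],[0,0,0]))
print("box",plane(M["wrist"],[[205,143],[292,163],[270,245],[185,230]],66,True).round(0))
for n in("scene","side"):
    k,l,st,c=cv2.connectedComponentsWithStats(red(I[n]))
    print(n,[(st[i].tolist(),c[i].round(1).tolist()) for i in range(1,k) if st[i][4]>20])
    cx,cy=(325,165) if n=="scene" else (235,170)
    cr=I[n][cy-75:cy+75,cx-100:cx+100]; cv2.imwrite(f"pics/c_{n}.png",cv2.resize(cr,None,fx=4,fy=4,interpolation=cv2.INTER_CUBIC))
a=cv2.imread("pics/c_scene.png");b=cv2.imread("pics/c_side.png")
cv2.imwrite("pics/c2.png",np.vstack([cv2.resize(a,(400*1,300)),cv2.resize(b,(400,300))]))
E
```

```text
base [[195.31776501 138.22646194]] [[ 98.9274803  362.56640882]]
box [[477.  49.  66.]
 [560.  28.  66.]
 [538. -55.  66.]
 [451. -39.  66.]]
scene [([305, 136, 7, 11, 59], [307.9, 140.4]), ([430, 261, 15, 13, 110], [437.3, 266.9])]
side [([288, 163, 10, 5, 32], [292.5, 165.0])]
```

View pics/c2.png

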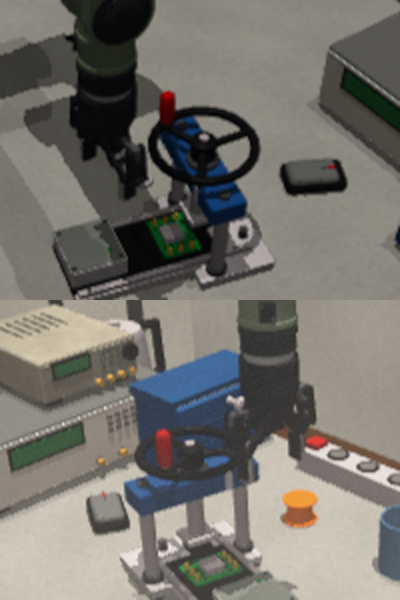

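The enlarged crops show the hub top at about (327,160) in the scene view and (230,166) in the side view, with the handle clearly visible in both. Next I'll triangulate roughly, then look from above with the wrist camera.

```bash
python3 - <<'E'
from h import *; from bench import bot,imaging,solve_ik
M={n:imaging.camera_model(n) for n in("scene","side")}
for nm,a,b in(("hub",[327,160],[230,166.5]),("htop",[308.5,137.5],[216.5,162]),("hfoot",[309,152],[216.5,179])):
    print(nm,tri(M["scene"],a,M["side"],b), plane(M["scene"],a,{"hub":229,"htop":277,"hfoot":221}[nm]))
rot=[np.pi,0,np.pi/2]
for p in([540,40,430],[540,40,400],[540,20,380]):
    if solve_ik(p,rot) is not None: break
print(p); bot.movel(p,rot,max_speed=200); bot.grip(0)
m=imaging.camera_model("wrist"); im=imaging.capture("wrist"); cv2.imwrite("pics/w1.png",im); np.savez("w1.npz",**m); print(m["position"],m["rotation"],bot.get_state()["t"])
E
```

```text
hub (array([550.86283105, 166.06040565, 226.7957744 ]), np.float64(2.777394743934308)) [[553.81540365 162.88839878 229.        ]]
htop (array([486.50236901, 144.92202067, 273.0376649 ]), np.float64(1.450517105257247)) [[489.46951992 142.88845849 277.        ]]
hfoot (array([486.34270807, 150.22963675, 217.26717598]), np.float64(2.183856465537163)) [[490.54164028 146.41581706 221.        ]]
[540, 40, 430]
[539.30606436 106.35466476 572.60718429] [-2.64491726e-01 -1.14939857e-04 -2.72481856e-04] 2.1333
```

View pics/w1.png

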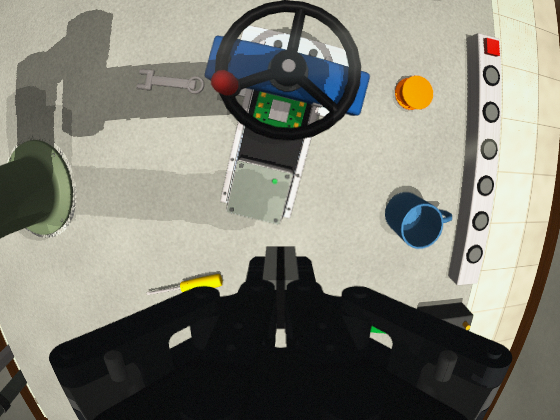

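The wheel seen from above has its hub at about (289,66) and the handle's red top at about (225,82). The box corners are near (240,158), (299,168), (285,221) and (227,208), and the feed axis is tilted slightly to the right.

```bash
python3 - <<'E'
from h import *
m=dict(np.load("w1.npz")); im=cv2.imread("pics/w1.png")
hub=plane(m,[289,66],229,True)[0]; print("hub",hub)
r=red(im); r[:,300:]=0; k,l,st,c=cv2.connectedComponentsWithStats(r); i=1+np.argmax(st[1:,4]); print("red",st[i],c[i])
P=plane(m,c[i],277,True)[0]; d=P-hub; print("handle",P,np.hypot(*d[:2]))
Pl=lambda p,z:plane(m,p,z,True)[0]
L=[[240,158],[299,168],[285,221],[227,208]]
B=np.array([Pl(p,66) for p in L]); print("box",B.round(1)); f=(B[2]+B[3])/2; b=(B[0]+B[1])/2
print("sizes",np.linalg.norm(B-np.roll(B,-1,0),axis=1))
u=(hub-f)[:2]; print("face->axis dist",np.hypot(*u),"yaw from hub-face",np.arctan2(-u[0],u[1]), "from box",np.arctan2(-(b-f)[0],(b-f)[1]))
T=np.array([Pl(p,20) for p in([222,203],[288,218])]);print("tongue",T,"yaw",np.arctan2(T[1]-T[0],np.ones(3))[1], np.arctan2((T[1]-T[0])[1],(T[1]-T[0])[0]))
cr=im[0:240,190:390]; cv2.imwrite("pics/c3.png",cv2.resize(cr,None,fx=2.5,fy=2.5,interpolation=cv2.INTER_CUBIC))
E
```

```text
hub [548.54749434 167.1471792  229.        ]
red [212  73  26  22 348] [223.17241379  84.47413793]
handle [487.93787    142.62809717 277.        ] 65.3812813173573
box [[476.4  51.9  66. ]
 [568.9  35.7  66. ]
 [547.2 -51.3  66. ]
 [452.8 -29.3  66. ]]
sizes [93.97134192 89.66054875 96.9220892  84.52182019]
face->axis dist 213.0151687822652 yaw from hub-face -0.22982937221352087 from box -0.26290768052353947
tongue [[436.33694363 -32.41162819  20.        ]
 [553.23861801 -60.00398046  20.        ]] yaw -1.534570255552553 -0.23178823704577703
```

View pics/c3.png

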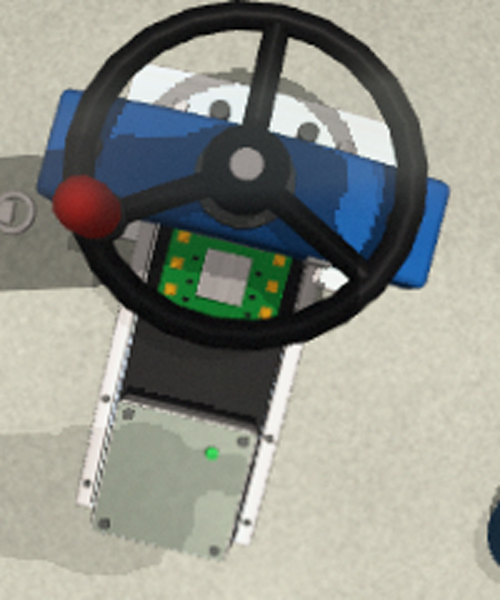

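The crop gives better box corners: near edge (226,209) and (279,223), far edge (239,159) and (294,173). The rail ends are at (221,201) and (290,218).

```bash
python3 - <<'E'
from h import *
from bench import solve_ik
m=dict(np.load("w1.npz"))
hub=plane(m,[288.4,65.5],229,True)[0]
B=plane(m,[[239,159.2],[294,173],[278.8,223],[226.2,208.8]],66,True)
f=(B[2]+B[3])/2;b=(B[0]+B[1])/2
print(hub,B,np.linalg.norm(B-np.roll(B,-1,0),axis=1))
u=(hub-f)[:2];print(np.hypot(*u),np.arctan2(-u[0],u[1]),np.arctan2(-(b-f)[0],(b-f)[1]))
for a in ((1,0),(2,3)):
    e=B[a[0]]-B[a[1]];print(np.arctan2(e[1],e[0]))
R=plane(m,[[221,202],[290,217.5]],31,True);e=R[1]-R[0];print(R,np.linalg.norm(e),np.arctan2(e[1],e[0]))
u=((hub-R.mean(0))[:2]);print(np.hypot(*u),np.arctan2(-u[0],u[1]))
E
```

```text
[547.92431622 167.68759742 229.        ] [[474.74277244  50.02706148  66.        ]
 [561.13082079  27.73159667  66.        ]
 [537.09806785 -54.68392967  66.        ]
 [451.4386091  -30.61719223  66.        ]] [89.21873485 85.84807625 88.97612446 83.94390797]
217.0739616253523 -0.24976713088150762 -0.28253787208575565
-0.2525735386041431
-0.27389712967243424
[[436.69493397 -27.85598418  31.        ]
 [556.43468879 -55.78733261  31.        ]] 122.9543374996656 -0.22916914320296058
215.71260281079097 -0.24040116828693495
```

The measurements agree: axis about (549,167), press yaw about -0.25, box face about 220 mm from the axis, and handle radius 65. I'll push the carrier now.

```bash
cat >> h.py <<'E'
HUB=np.array([548.6,167.2]); YAW=-0.25
def W(x,y,z):
    c,s=np.cos(YAW),np.sin(YAW); return [HUB[0]+c*x-s*y,HUB[1]+s*x+c*y,z]
E
python3 - <<'E'
from h import *; from bench import bot,imaging,solve_ik
rot=[np.pi,0,-np.pi/2+YAW]
q=solve_ik(W(0,-265,200),rot); print("q",q)
bot.move_ptp(W(0,-265,200),rot)
bot.movel(W(0,-265,44),max_speed=150)
f0=bot.get_state()["contact_force"]
hit=bot.movel(W(0,-183,44),max_speed=35,threshold=14)
s=bot.get_state(); c,sn=np.cos(YAW),np.sin(YAW)
d=s["tcp_pos"][:2]-HUB; print(hit,"press y of tcp",-sn*d[0]+c*d[1],"x",c*d[0]+sn*d[1],s["contact_force"]-f0,s["t"])
E
```

```text
q [-0.33371333  0.24332147 -0.39187018  0.93560467  0.         -1.65450966]
True press y of tcp -190.34806982300145 x -0.19700751652266035 [-0.03571693  0.1986437  -0.48775868] 7.95
```

It stopped at press y -190.3, against about -191 expected at home. I'll confirm with a second press, then back off and look.

```bash
python3 - <<'E'
from h import *; from bench import bot,imaging,solve_ik
c,sn=np.cos(YAW),np.sin(YAW)
def py(): 
    d=bot.get_state()["tcp_pos"][:2]-HUB; return -sn*d[0]+c*d[1]
for i in range(2):
    y=py(); hit=bot.movel(W(0,-182,44),max_speed=20,threshold=18); print(y,hit,py(),bot.get_state()["contact_force"])
bot.dwell(0.3)
bot.movel(W(0,-225,44)); bot.movel(W(0,-225,330),max_speed=250)
bot.move_ptp([540,40,430],[np.pi,0,np.pi/2])
m=imaging.camera_model("wrist"); im=imaging.capture("wrist"); cv2.imwrite("pics/w2.png",im); np.savez("w2.npz",**m)
r=red(im); r[:,300:]=0; k,l,st,cc=cv2.connectedComponentsWithStats(r); i=1+np.argmax(st[1:,4]); print("red",st[i],cc[i],bot.get_state()["t"])
cr=im[0:240,190:390]; cv2.imwrite("pics/c4.png",cv2.resize(cr,None,fx=2.5,fy=2.5,interpolation=cv2.INTER_CUBIC))
E
```

```text
-190.34806982300145 True -190.59389221764698 [-0.58395051 -2.13346823  1.2213639 ]
-190.59389221764698 True -190.87456920521856 [-0.28787271 -1.4804499   2.26582698]
red [212  73  26  22 339] [223.33923304  84.46017699] 13.25
```

View pics/c4.png

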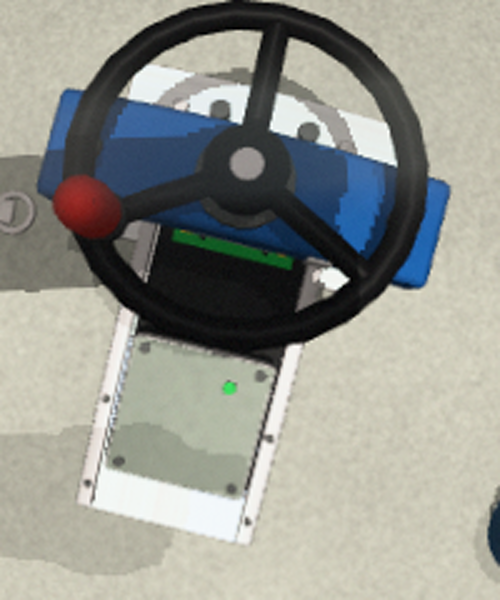

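The carrier is home: the box has moved up against its travel end, the empty tongue shows behind it at (170,515), and the handle is unmoved. Now the first half turn of the wheel.

```bash
cat >> h.py <<'E'
TH0=np.arctan2(142.6-HUB[1],488-HUB[0]); R=66.; D=2*np.arcsin(22.5/2/R); Z=248
def pose(th,gap=0,z=Z,flip=0):
    """finger behind a handle at angle th (gap mm clear), tool x along the push"""
    f=th+D; a=th+D/2; t=np.array([np.sin(a),-np.cos(a)])
    p=HUB+R*np.array([np.cos(f),np.sin(f)])-gap*t
    return [p[0],p[1],z],[np.pi,0,a+np.pi/2+flip*np.pi]
E
python3 - <<'E'
from h import *; from bench import bot,solve_ik
import sys
p,r=pose(TH0,20,330); q=solve_ik(p,r); print(p,"q6",q[5])
p2,r2=pose(TH0-np.pi,0); q2=solve_ik(p2,r2); print("q6 end",q2[5])
bot.move_ptp(p,r); p,r=pose(TH0,20); bot.movel(p,r)
f0=bot.get_state()["contact_force"]
hit=bot.movel(*pose(TH0,-3),max_speed=15,threshold=2.5)
s=bot.get_state();print("contact",hit,s["tcp_pos"],"nominal",pose(TH0)[0],s["contact_force"]-f0)
mx=0
for k in range(1,13):
    if bot.movel(*pose(TH0-k*np.pi/12),max_speed=45,threshold=22): print("force stop",k); break
    mx=max(mx,np.linalg.norm(bot.get_state()["contact_force"]-f0))
s=bot.get_state();print(k,mx,s["qpos"][5],s["tcp_pos"],s["t"])
E
```

```text
[np.float64(509.9105785407758), np.float64(106.2973837413324), 330] q6 -2.063960793583435
q6 end 1.2370094351298722
contact False [497.81672844 125.74724519 247.99569592] nominal [np.float64(499.3392993320962), np.float64(123.27525333360273), 248] [-0.40867788  0.88071024 -0.51415871]
12 2.2038251499338743 1.2352919313136914 [597.85719139 211.06967919 248.015735  ] 24.9583
```

```bash
cat >> h.py <<'E'
def look(bot,imaging,name):
    bot.move_ptp([540,40,430],[np.pi,0,np.pi/2])
    m=imaging.camera_model("wrist"); im=imaging.capture("wrist"); cv2.imwrite(f"pics/{name}.png",im)
    r=red(im); r[:,400:]=0; k,l,st,c=cv2.connectedComponentsWithStats(r); i=1+np.argmax(st[1:,4])
    P=plane(m,c[i],270,True)[0]; v=P[:2]-HUB
    th=np.arctan2(v[1],v[0]); print(name,st[i],c[i].round(1),P.round(1),"r",np.hypot(*v).round(1),"th-TH0",np.rad2deg(th-TH0)); return th
E
python3 - <<'E'
from h import *; from bench import bot,imaging
bot.movel(pose(TH0-np.pi,20)[0]); bot.movel(pose(TH0-np.pi,20,330)[0],max_speed=250)
look(bot,imaging,"w3"); print(bot.get_state()["t"])
E
```

```text
w3 [349  27  16  16 204] [356.   34.4] [609.7 194.2 270. ] r 66.8 th-TH0 181.79072190047324
26.6417
```

The handle is half way round, at about 180°. I'll swap to the other finger side, push the second half slightly short, and look.

```bash
python3 - <<'E'
from h import *; from bench import bot,imaging,solve_ik
T1=TH0-np.pi
p,r=pose(T1,22,330,1); bot.move_ptp(p,r); print("q6",bot.get_state()["qpos"][5])
bot.movel(*pose(T1,22,Z,1))
f0=bot.get_state()["contact_force"]; bot.movel(*pose(T1,2,Z,1),max_speed=40,threshold=15)
mx=0; angs=[T1-k*np.pi/12 for k in range(1,12)]+[TH0-2*np.pi+np.deg2rad(4)]
for a in angs:
    if bot.movel(*pose(a,0,Z,1),max_speed=45,threshold=22): print("force stop",a); break
    mx=max(mx,np.linalg.norm(bot.get_state()["contact_force"]-f0))
print("max",mx,bot.get_state()["t"])
bot.movel(pose(a,20,Z,1)[0]); bot.movel(pose(a,20,330,1)[0],max_speed=250)
look(bot,imaging,"w4"); print(bot.get_state()["t"])
E
```

```text
q6 -1.8711243598020026
max 2.3134771689662657 37.175
w4 [216  80  26  23 468] [228.4  91.2] [491.1 136.8 270. ] r 65.0 th-TH0 5.784208301527086
38.5417
```

The handle's red box is at (216,80), against (212,73) at the start, so it is about 7.5 mm (6.6°) short. I'll nudge it the rest of the way.

```bash
python3 - <<'E'
from h import *; from bench import bot,imaging,solve_ik
a=TH0-2*np.pi
bot.move_ptp(*pose(a+.07,20,330,1)); bot.movel(*pose(a+.07,20,Z,1))
bot.movel(*pose(a+.12,4,Z,1),max_speed=60,threshold=15)
e=a-np.deg2rad(2.5); print(bot.movel(*pose(e,0,Z,1),max_speed=20,threshold=22))
bot.movel(pose(e,20,Z,1)[0]); bot.movel(pose(e,20,330,1)[0],max_speed=250)
look(bot,imaging,"w5"); print(bot.get_state()["t"])
im=np.hstack([cv2.imread(f"pics/{n}.png")[0:240,190:390] for n in("w2","w5")]); cv2.imwrite("pics/c5.png",cv2.resize(im,None,fx=2,fy=2))
E
```

```text
False
w5 [213  76  27  21 401] [225.2  86.5] [488.2 141.4 270. ] r 65.7 th-TH0 1.0064001862533356
42.4333
```

View pics/c5.png

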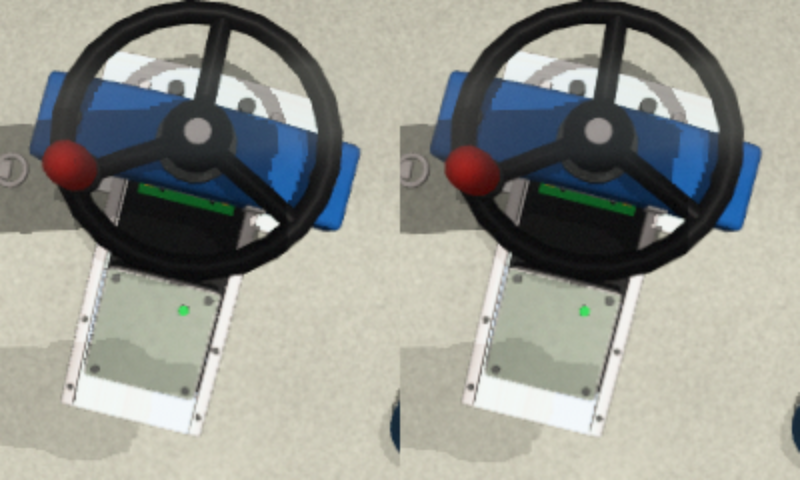

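In both pictures the handle stands within about 3 mm of its start position, the spokes match, and the carrier is unchanged. The arm is clear, so I'm handing in.

```bash
python3 -c "
from bench import bot
print(bot.sign_off())"
```

```text
the job is handed in; nothing more can be done
None
```

The job is handed in: the carrier is home against the stops and the wheel has been pushed one full clockwise turn, with the handle about 3 mm from its start by camera; the pad force could not be measured directly, and no verdict came back.

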